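Shut the plate carrier and press the film down to the third click

TASK

A film-covered microplate is loaded in the open carrier of the hand-lever film press. Push the carrier fully home, then bring the press's spring-loaded lever down slowly by its cross bar until you feel its ratchet give the third click, no more (never the fourth), and finish there, still holding the lever down against its spring; it springs back up if let go. Leave everything else on the bench where it is.

Things in the scene. Friction and masses are not known exactly. Their poses are not given: they have to be found in the camera images.
- press: Hand-lever film press for microplates, fixed on the bench: pale housing 185 mm deep (x), 210 mm wide (y). Origin on the bench under it; -x is its front (towards the robot at yaw 0), where the carrier comes out; +y is the robot's left at yaw 0; z up. Its head is 170 mm wide, between 90 and 160 mm high, front face at x = -70 mm.
- carrier (a joint): Carrier slide, m: 0 = fully home under the head; positive = pulled out to the front (-x of the press), stop at 0.09. It starts 0.06 to 0.09 out and needs about 2 N to push.
- carrier_handle (a point): Middle of the carrier's front handle: level round steel bar 12 mm thick, 84 mm long along the press's y, 46 mm above the bench, 25 mm in front of the carrier's front plate (170 mm wide, 20 to 64 mm high). At x = -115 mm in the press's frame when home.
- lever (a joint): Lever angle, rad: 0 = rest, arm raised 1.309 rad (75 degrees) above level; positive = swung forward and down towards the press's -x, stop at 1.2; the arm is 1.309 minus this value above level. A return spring always drives it back to 0: about 5.5 N at the bar at rest, about 7 N further down; the clicks add and take away about 3 N around that.
- grip_bar: Black round cross bar joining the ends of the lever's two arms: 22 mm thick, 150 mm long, y along the bar (the press's y); its sleeve turns freely; grip or push it anywhere but the last 20 mm at each end. Origin at its centre, 155 mm from the pivot line; 285 mm above the bench at rest. It moves on a circle about the pivot line.
- lever_pivot (a point): Middle of the lever's pivot line, which runs along the press's y; at x = +20 mm, y = 0, z = 135 mm in the press's frame. Click feel: one click is about 25 mm of travel at the bar; the push jumps up by about 3 N where the pawl meets the first tooth, 0.08 rad before it, falls steadily by about 6 N over the tooth, and jumps up by 6 N at the notch 0.08 rad beyond it, where the next tooth begins.
- quadrant: Steel quadrant with 5 round teeth, 0.16 rad apart at 66 mm radius, on the press's +y side. A spring pawl on the lever rides over them without locking; each tooth passed is a click. Clamped differently for each job: the first tooth comes at a lever angle of 0.18 to 0.48 rad. Origin on the pivot line; its own -x axis points at the first tooth, the others follow towards its own -z.
- tip_box: Closed pipette-tip box, 88 x 125 x 67 mm, dark base and pale lid (bystander, stands or lies on the bench; origin under its middle).
- timer: Flat white bench timer, 62 x 70 x 16 mm (bystander, stands or lies on the bench; origin under its middle).
- marker: Capped marker pen, 135 mm long along its x, 14 mm thick (bystander, stands or lies on the bench; origin under its middle).
- reagent_bottle: Closed white plastic bottle, 60 mm across, 125 mm tall (bystander, stands or lies on the bench; origin under its middle).
- tube_rack: White microtube rack with tubes, 100 x 200 x 53 mm (bystander, stands or lies on the bench; origin under its middle).
- plate_stack: Two lidded microplates stacked, 86 x 128 x 34 mm (bystander, stands or lies on the bench; origin under its middle).
- pipette_a: Single-channel pipette lying on its side, 250 mm long along its x, 28 mm thick (bystander, stands or lies on the bench; origin under its middle).
- pipette_b: A second pipette, the same (bystander, stands or lies on the bench; origin under its middle).

How it is judged (in metres and radians):
On the way, in this order (a step that is already met when the one before it is completed fails the run):
1. the carrier is fully home, the lever not yet at its first click (value of joint carrier below 0.003 m and z of grip_bar in the frame of quadrant above 0.0031 m), for 0.2 s.
2. the lever is down at the third click (z of grip_bar in the frame of quadrant between -0.0695 and -0.051 m), for 0.5 s.
At the end, for the whole second after the job is handed in: The carrier is home (within 3 mm), the lever stands between its third and fourth click (0.335 to 0.465 rad beyond the first tooth), still, and the robot is holding it down by the cross bar (more than 1.5 N) (all of step 2 and value of joint carrier below 0.003 m and velocity of joint lever between -0.05 and 0.05 rad/s and contact force between any of the fingers, the arm and grip_bar above 1.5 N); the arm keeps its last pose, push and grip.
It fails at once if the lever went over the fourth click (z of grip_bar in the frame of quadrant below -0.0729 m).
It fails at once if the lever was brought past the first click with the carrier not home (z of grip_bar in the frame of quadrant below -0.0031 m and value of joint carrier above 0.006 m).
It fails at once if a bystander was moved by more than 30 mm (distance of any of tip_box, timer, marker, reagent_bottle, tube_rack, plate_stack, pipette_a, pipette_b from where it was at the start of the episode above 0.03 m).
It also fails if it takes over 72 s, if anything falls off the work surface, if the arm or the gripper's body presses on something with over 40 N, if the wrist force passes 120 N, or if a joint passes its speed limit or range.

ROBOT

A 7-joint arm with a two-finger parallel gripper is mounted at the origin on the work surface. World frame = base frame: x ahead of the robot, y to its left, z up, the work surface at z = 0. Lengths are in m, angles in degrees, forces in N, time in s.
With the tool pointing down it reaches from about 0.425 to 0.825 m from the base axis. Payload 3.6 kg.
Tool frame: the origin (TCP) lies between the finger pads; the fingertips stand 14 mm ahead of it and the grasp point (between the pads) lies 5 mm behind it (ctrl.nose_length is the distance from the TCP to the fingertips, in m); z points along the fingers, y is the direction in which the jaws open and shut (so a half turn about z gives the same grasp; the last joint's range is limited). The gripper opens to 85 mm and grips with 20 to 120 N. Pads are 22 mm wide; open, the fingers measure 114 mm over their backs; the gripper's body (76 mm by 85 mm) begins 54 mm behind the grasp point. The pads swing forward as they close: fully open they stand 13 mm farther back than shut.
Start: joints at [61.622, 35.231, -0.722, 81.555, 0.464, 63.22, -2.315], TCP at [0.294, -0.58, 0.245] pointing down, gripper open.
Joint ranges: [-178.69, 178.69], [-17.37, 117.87], [-77.05, 75.6], [15.02, 138.74], [-78.02, 258.01], [0.78, 113.62], [-162.83, 162.83]. Speed limits (degrees/s): [159.86, 159.86, 180, 180, 180, 180, 180].

INTERFACE

Orientations are given as a 3x3 rotation matrix whose columns are the frame's x, y, z axes.
In Python, from cell import ctrl gives the robot as it stands.
- The arm moves only by the tool carry_out, never from a script. Its argument "series" is text: rows parted by semicolons, each of 7 numbers parted by spaces: the shift along the tool's x, y, z normalised to -1 to 1, where 1 is 0.3 m, then the turn, a rotation vector about the tool's x, y, z normalised to -1 to 1, where 1 is 5 degrees, then the opening, from 0 (shut) to 1 (fully open). In form: dx dy dz rx ry rz jaw; .... A call has 1 to 12 rows; each row shifts and turns the pose as measured when the row begins, along the tool's axes as they then stand; what a row does not reach is not made up. A row lasts 1/12 s, in which the tool goes at most 41.7 mm and 7.16 degrees, less where a joint would pass 70% of its speed; a pose out of reach is approached as far as the arm can. A call with a number of a shift or a turn outside -1 to 1 is refused whole. A call with a gripper value outside its range is refused whole. The fingers move at their own pace and stop on an object; "squeeze" is the grip in N (left out, the last holds). Time passes only in rows, so rows that do not move let the fingers close. It gives the time, the measured TCP pose, the force and the opening at its end, in the units of the state.
- ctrl.read_state(): the state, without advancing time (a new reading comes with each control period).
- ctrl.snapshot(name): name is "scene" or "side" or "wrist"; returns the picture (384x512x3 uint8, red, green, blue); there is no depth.
- ctrl.camera_info(name): a dict with "fx", "fy", "cx", "cy" (pixels), "k1" (the pictures are not rectified: a ray, as slopes to the right and down, at radius r is drawn at 1 + k1 r^2 times it, then the intrinsics apply), "view" (4x4, takes a point from world to camera coordinates). Camera axes: x right, y down, z forward; pixel columns grow to the right and rows downward; lengths in m; the calibration is good to about 2 mm. A picture is of the moment at which its call begins: read the wrist's pose just before it. camera_info takes no time and is no camera call; for the wrist camera it gives the pose at the moment of the call.
- ctrl.job_done(): hands the job in, once; it reports no verdict.
The state is a dict: "clock": time; "joint_positions": joint angles; "qd": joint speeds; "joint_efforts": joint torques, N m; "eef_pos": TCP position; "ee_rot": TCP orientation; "force": force on the tool from outside, world axes, zero at the start; "moment": the same for the moment, N m; "opening": opening from 0.0 (shut) to 1.0 (fully open).
Only numpy, scipy, OpenCV 4.12 (cv2) and the standard library are available. Lean on these libraries where they do the work, as an engineer would, in place of code of your own. Each camera call takes 0.05 s, during which the arm holds its last target.

## Working session

There is one attempt and no reset: what is moved stays moved. The work goes in short steps, Python scripts to look and compute and a tool call to move; the robot and the scene stay as the last step left them, time stands still between calls to the robot, and variables do not carry over. Pictures are saved under pics/ and viewed, and the job is handed in when it is done.

Besides the shell and the picture viewer there is one more tool, called after "Request:" by a JSON object that holds its "name" and its "arguments". carry_out: Moves the arm, as the interface text tells. Its arguments: {"type":"object","properties":{"series":{"type":"string"},"squeeze":{"type":"number"}},"required":["series"]}

```bash
ls; mkdir -p pics
python3 - <<'E'
from cell import ctrl
import cv2
print(ctrl.read_state())
for n in ("scene","side"):
    im=ctrl.snapshot(n); cv2.imwrite(f"pics/{n}0.png",im[:,:,::-1])
    c=ctrl.camera_info(n); print(n,c)
E
```

```text
pics
{'clock': 0.0, 'joint_positions': array([61.62081823, 35.29156748, -0.72183658, 81.64281909,  0.46469797,
       63.22169876, -2.31504333]), 'qd': array([-0.00104692,  0.02467422, -0.00980354,  0.02709875, -0.02035439,
        0.07246425, -0.00093569]), 'joint_efforts': array([ 5.00848626e-05, -4.69216883e+01,  2.59246426e-01, -1.71032399e+01,
        1.00306707e-02,  9.57396522e-03,  2.61951595e-05]), 'eef_pos': array([ 0.29334285, -0.57919877,  0.24410328]), 'ee_rot': array([[ 8.92083098e-01,  4.51869622e-01, -1.26182304e-03],
       [ 4.51871379e-01, -8.92079985e-01,  2.35726613e-03],
       [-6.04701219e-05, -2.67305899e-03, -9.99996426e-01]]), 'force': array([ 0.08593746, -0.0091212 ,  1.142141  ]), 'moment': array([ 0.03820985,  0.04321073, -0.02405952]), 'opening': 0.9991385888405275}
scene {'fx': 386.82603433947935, 'fy': 386.82603433947935, 'cx': 258.62754617459586, 'cy': 192.06419178770653, 'k1': -0.08963076182614343, 'view': array([[ 1.71227489e-01,  9.85231451e-01,  3.67041101e-04,
        -1.14423981e-01],
       [ 6.18585411e-01, -1.07216567e-01, -7.78367971e-01,
        -2.30917268e-01],
       [-7.66833252e-01,  1.33505040e-01, -6.27808225e-01,
         1.88294399e+00],
       [ 0.00000000e+00,  0.00000000e+00,  0.00000000e+00,
         1.00000000e+00]])}
side {'fx': 499.5305635375526, 'fy': 499.5305635375526, 'cx': 261.0371505883034, 'cy': 195.9162130680458, 'k1': -0.1457763125661441, 'view': array([[ 0.68068313, -0.73244589, -0.01391043, -0.4079093 ],
       [-0.46670378, -0.41892862, -0.77890076,  0.41114979],
       [ 0.56467518,  0.53667666, -0.62699291,  1.49822462],
       [ 0.        ,  0.        ,  0.        ,  1.        ]])}
```

View pics/scene0.png

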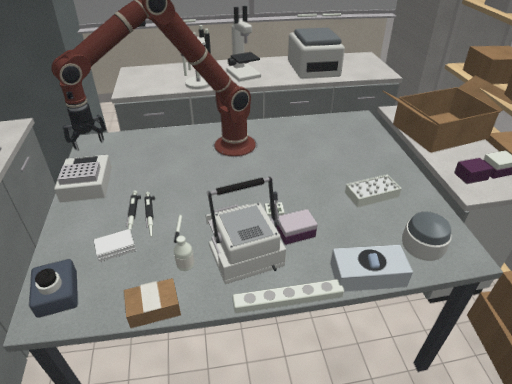

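View pics/side0.png

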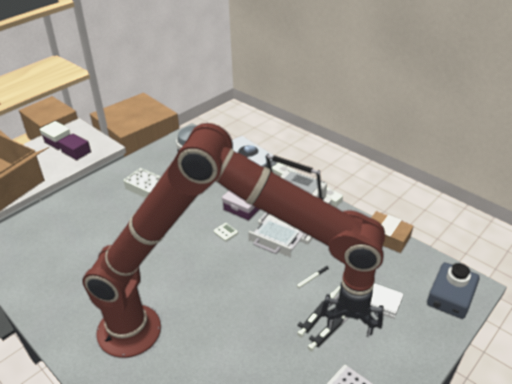

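The scene view shows the robot at the top with the press at about (245,235) and its cross bar at about (241,186). The side view shows the carrier out towards the robot at about (277,235), with the arm partly covering the press.

Run:
```python
import cv2
a=cv2.imread("pics/scene0.png"); b=cv2.imread("pics/side0.png")
cv2.imwrite("pics/scene0c.png",cv2.resize(a[170:290,170:330],None,fx=5,fy=5,interpolation=cv2.INTER_CUBIC))
cv2.imwrite("pics/side0c.png",cv2.resize(b[140:260,210:370],None,fx=5,fy=5,interpolation=cv2.INTER_CUBIC))
```

```text
(no output)
```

View pics/scene0c.png

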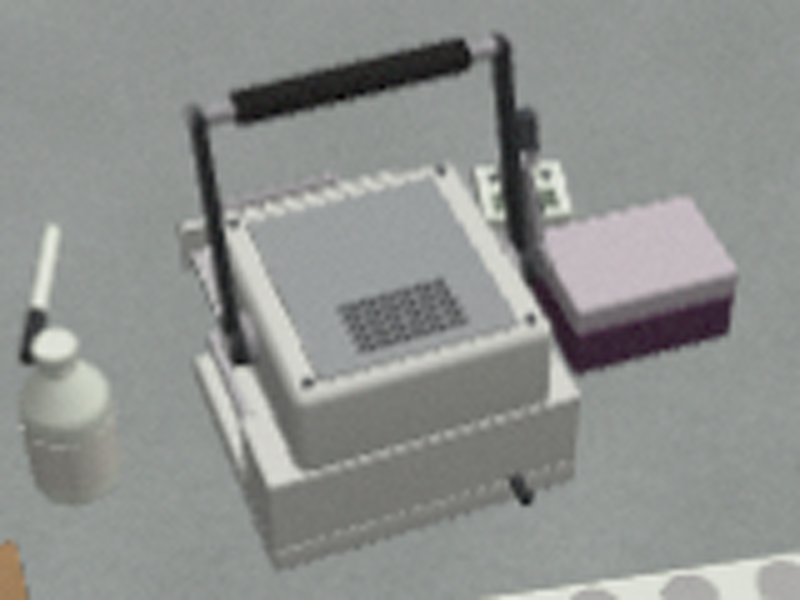

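View pics/side0c.png

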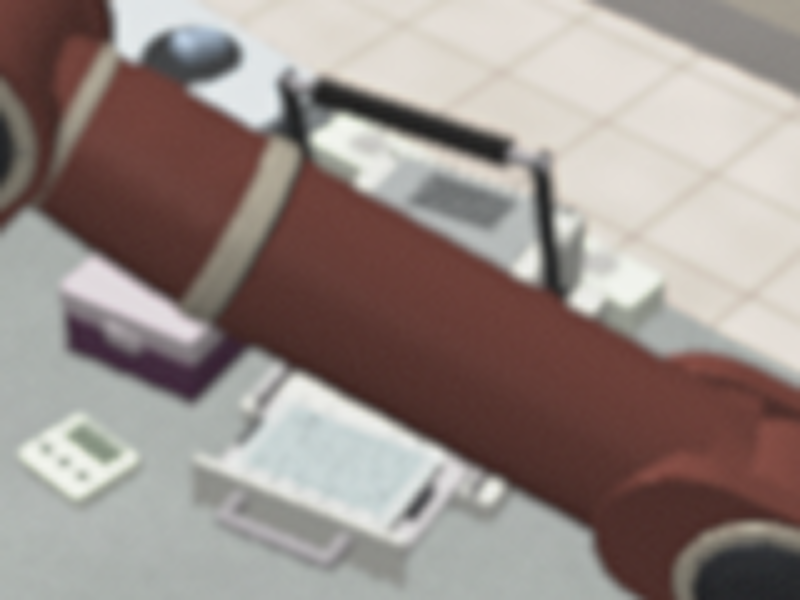

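```bash
cat > h.py <<'E'
import numpy as np, cv2, json
from scipy.optimize import least_squares
def proj(c,P):
    P=np.atleast_2d(P); V=np.array(c["view"]); q=P@V[:3,:3].T+V[:3,3]
    s=q[:,:2]/q[:,2:]; r2=(s**2).sum(1,keepdims=True); s=s*(1+c["k1"]*r2)
    return s*[c["fx"],c["fy"]]+[c["cx"],c["cy"]]
def press2w(p,P):
    P=np.atleast_2d(P); x,y,t=p[:3]; C,S=np.cos(t),np.sin(t)
    return np.c_[x+C*P[:,0]-S*P[:,1], y+S*P[:,0]+C*P[:,1], P[:,2]]
E
cat > fit.py <<'E'
from h import *
from cell import ctrl
sc,sd=ctrl.camera_info("scene"),ctrl.camera_info("side")
f=lambda o,l:np.array(l)/5+np.array(o)-0.4
S=f((170,170),[(350,80),(278,563),(574,478)])
# lever bar ends in both
Se=f((170,170),[(240,107),(468,53)]); De=f((210,140),[(318,90),(510,150)])
D=f((210,140),[(225,515),(335,558),(195,460),(405,545)]) # handle ends(y=+42,-42), plate top corners
def res(p):
    x=p; c=p[3]; s=p[4]
    r=[]
    A=proj(sc,press2w(p,[[-.0201,0,.2847],[.0925,-.105,0],[.0925,.105,0]]))-S
    B=proj(sc,press2w(p,[[-.0201,-s,.2847],[-.0201,s,.2847]]))-Se
    C=proj(sd,press2w(p,[[-.0201,s,.2847],[-.0201,-s,.2847]]))-De
    E=proj(sd,press2w(p,[[-.115-c,.042,.046],[-.115-c,-.042,.046],[-.09-c,.085,.064],[-.09-c,-.085,.064]]))-D
    return np.concatenate([A.ravel(),B.ravel(),C.ravel(),E.ravel()])
r=least_squares(res,[.65,-.05,0,.07,.055],loss="soft_l1")
print(r.x,np.degrees(r.x[2]));print(res(r.x).reshape(-1,2).round(1))
E
python3 fit.py
```

```text
[ 0.71109965 -0.05531128  0.2199823   0.08523385  0.07291624] 12.604057250370666
[[ 0.9  0.4]
 [-0.5  1.5]
 [-0.4 -0.7]
 [-0.2  0.8]
 [-0.5  0.2]
 [-0.6  0.1]
 [-0.5  0.3]
 [ 0.3  0.5]
 [-0.5  0.5]
 [-0.7 -0.7]
 [ 0.3 -0.9]]
```

```bash
cat >> h.py <<'E'
PR=[0.7111,-0.0553,0.2200]
def unproj(c,uv,z):
    K=np.array([[c["fx"],0,c["cx"]],[0,c["fy"],c["cy"]],[0,0,1]])
    s=(np.array(uv,float)-[c["cx"],c["cy"]])/c["fx"]; d=s.copy()
    for _ in range(20): d=s/(1+c["k1"]*(d@d))
    V=np.array(c["view"]); R=V[:3,:3]; o=-R.T@V[:3,3]; v=R.T@np.r_[d,1]
    return o+v*(z-o[2])/v[2]
def w2press(P):
    P=np.array(P,float); t=PR[2]; dx,dy=P[0]-PR[0],P[1]-PR[1]
    return np.array([np.cos(t)*dx+np.sin(t)*dy,-np.sin(t)*dx+np.cos(t)*dy,P[2]])
def st():
    from cell import ctrl
    s=ctrl.read_state(); R=s["ee_rot"]; p=w2press(s["eef_pos"])
    ya=np.degrees(np.arctan2(R[1,1],R[0,1]))
    print("t",s["clock"],"tcp",s["eef_pos"].round(4),"press",(p*1000).round(1),"ydir",round(ya,2),"z",R[:,2].round(3),"F",s["force"].round(1),"op",round(s["opening"],3)); return s,p,R
def to(target_press):   # tool-frame shift to reach press target
    s,p,R=st(); w=press2w(PR,target_press)[0]; d=R.T@(w-s["eef_pos"])
    print("tool shift mm",(d*1000).round(1),"units",(d/.3).round(4))
    # rot to desired: y=press x, z=down
    c,q=np.cos(PR[2]),np.sin(PR[2]); Rd=np.array([[q,c,0],[-c,q,0],[0,0,-1.]])
    Rd=Rd if np.linalg.det(Rd)>0 else Rd*[-1,1,1]
    from scipy.spatial.transform import Rotation as Ro
    print("rotvec deg",np.degrees(Ro.from_matrix(R.T@Rd).as_rotvec()).round(2))
E
python3 - <<'E'
from h import *
from cell import ctrl
sd=ctrl.camera_info("side")
w=unproj(sd,(226,231),.016);print("timer",w,w2press(w))
w=unproj(sd,(313,276),.014);print("marker",w,w2press(w))
for x in (-.115-.085,-.115): print(press2w(PR,[[x,0,.046]]))
to([[-.25,0,.245]])
E
```

```text
timer [0.50369213 0.08525915 0.016     ] [-0.17173464  0.18243386  0.016     ]
marker [ 0.54550448 -0.28504583  0.014     ] [-0.21174159 -0.18807052  0.014     ]
[[ 0.51592051 -0.09894592  0.046     ]]
[[ 0.59887179 -0.08039641  0.046     ]]
t 0.1 tcp [ 0.2934 -0.5793  0.2442] press [-522.  -420.2  244.2] ydir -63.14 z [-0.001  0.002 -1.   ] F [ 0.2 -0.1 -0. ] op 1.003
tool shift mm [ 367.1 -340.2    0. ] units [ 1.2238e+00 -1.1341e+00  1.0000e-04]
rotvec deg [ -0.12  -0.09 -75.74]
```

Request:
{"name": "carry_out", "arguments": {"series": "0 0 0 0 0 -1 0; 0 0 0 0 0 -1 0; 0 0 0 0 0 -1 0; 0 0 0 0 0 -1 0; 0 0 0 0 0 -1 0; 0 0 0 0 0 -1 0; 0 0 0 0 0 -1 0; 0 0 0 0 0 -1 0; 0 0 0 0 0 -1 0; 0 0 0 0 0 -1 0; 0 0 0 0 0 -1 0; 0 0 0 0 0 -1 0", "squeeze": 40}}

```text
clock: 1.1
eef_pos: [0.2906, -0.5748, 0.2356]
ee_rot: [[0.004, 1.0, -0.011], [1.0, -0.003, 0.018], [0.018, -0.011, -1.0]]
force: [-0.2, -0.3, 0.0]
opening: 0.0
```

```bash
python3 -c "
from h import *
to([[-.25,0,.245]])"
```

```text
t 1.1 tcp [ 0.2906 -0.5748  0.2356] press [-523.7 -415.2  235.6] ydir -0.2 z [-0.011  0.018 -1.   ] F [-0.2 -0.3  0. ] op 0.0
tool shift mm [465.6 174.8  -3.2] units [ 1.5521  0.5826 -0.0106]
rotvec deg [ -0.54  -1.08 -12.81]
```

Request:
{"name": "carry_out", "arguments": {"series": "0.12 0.045 -0.003 0 0 0 0; 0.12 0.045 -0.003 0 0 0 0; 0.12 0.045 -0.003 0 0 0 0; 0.12 0.045 -0.003 0 0 0 0; 0.12 0.045 -0.003 0 0 0 0; 0.12 0.045 -0.003 0 0 0 0; 0.12 0.045 -0.003 0 0 0 0; 0.12 0.045 -0.003 0 0 0 0; 0.12 0.045 -0.003 0 0 0 0; 0.12 0.045 -0.003 0 0 0 0; 0.12 0.045 -0.003 0 0 0 0; 0.12 0.045 -0.003 0 0 0 0"}}

```text
clock: 2.1
eef_pos: [0.4524, -0.1373, 0.2435]
ee_rot: [[0.028, 0.999, -0.024], [0.999, -0.027, 0.019], [0.018, -0.025, -1.0]]
force: [0.5, -0.1, -0.4]
opening: -0.004
```

```bash
python3 -c "
from h import *
from cell import ctrl
to([[-.25,0,.245]])
cv2.imwrite('pics/w1.png',ctrl.snapshot('wrist')[:,:,::-1]); cv2.imwrite('pics/s1.png',ctrl.snapshot('side')[:,:,::-1])"
```

```text
t 2.1 tcp [ 0.4524 -0.1373  0.2435] press [-270.4  -23.6  243.5] ydir -1.57 z [-0.024  0.019 -1.   ] F [ 0.5 -0.1 -0.4] op -0.004
tool shift mm [27.9 13.9 -1.3] units [ 0.0929  0.0464 -0.0045]
rotvec deg [ -1.27  -1.19 -14.19]
```

View pics/w1.png

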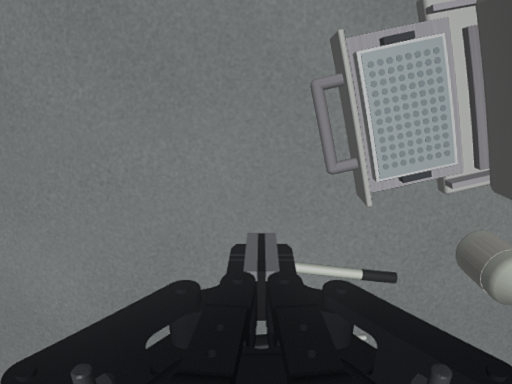

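View pics/s1.png

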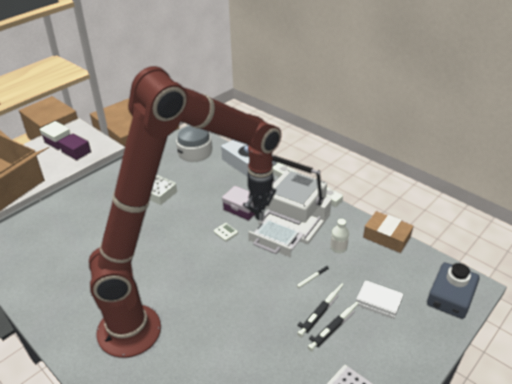

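The wrist view shows the handle from about (318,84) to (333,170), and the front plate's top edge from (341,32) to (368,204). The side view shows the gripper above and just short of the carrier. I'll check the pose fit against these points.

Run:
```python
from h import *
from cell import ctrl
c=ctrl.camera_info("wrist"); a=cv2.imread("pics/w1.png")
cv2.imwrite("pics/w1c.png",cv2.resize(a[10:230,290:510],None,fx=2.7,fy=2.7,interpolation=cv2.INTER_CUBIC))
cc=.085
print(proj(c,press2w(PR,[[-.115-cc,.042,.046],[-.115-cc,-.042,.046],[-.09-cc,.085,.064],[-.09-cc,-.085,.064],[-.0,0,.16]])).round(1)); st()
```

```text
[[317.1  97.8]
 [332.5 179.8]
 [338.1  43.3]
 [367.4 219.1]
 [615.6 104. ]]
t 2.2 tcp [ 0.455  -0.1305  0.2442] press [-266.4  -17.5  244.2] ydir -0.72 z [-0.021  0.023 -1.   ] F [ 0.2 -0.4  0.4] op -0.0
```

View pics/w1c.png

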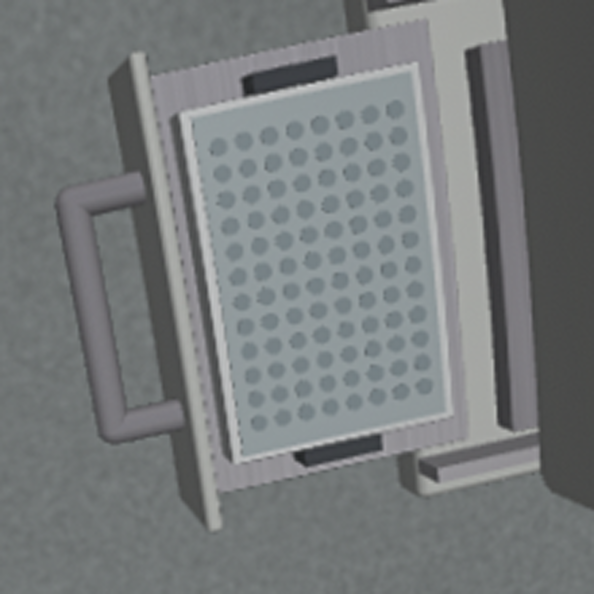

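Request:
{"name": "carry_out", "arguments": {"series": "0.03 0 -0.003 -0.06 -0.06 -0.9 0; 0.03 0.02 -0.003 -0.06 -0.06 -0.9 0; 0.02 0.02 -0.003 -0.06 -0.06 -0.9 0; 0 0 -0.003 -0.06 -0.06 0 0; 0 0 0 0 0 0 0"}}

```text
clock: 2.62
eef_pos: [0.4646, -0.1032, 0.2468]
ee_rot: [[-0.235, 0.972, -0.001], [0.972, 0.235, 0.004], [0.004, 0.0, -1.0]]
force: [-0.2, 0.3, -0.7]
opening: -0.001
```

```bash
python3 -c "
from h import *
to([[-.25,0,.245]])"
```

```text
t 2.6167 tcp [ 0.4646 -0.1032  0.2468] press [-251.     7.   246.8] ydir 13.61 z [-0.001  0.004 -1.   ] F [-0.2  0.3 -0.7] op -0.001
tool shift mm [-7.   0.9  1.7] units [-0.0235  0.003   0.0058]
rotvec deg [ 0.02 -0.24  1.  ]
```

Request:
{"name": "carry_out", "arguments": {"series": "-0.015 0 0.11 0 0 0.1 0; 0 0 0.11 0 0 0.1 0; 0 0 0.11 0 0 0 0; 0 0 0.11 0 0 0 0; 0 0 0.11 0 0 0 0; 0 0 0.08 0 0 0 0; 0 0 0 0 0 0 0"}}

```text
clock: 3.2
eef_pos: [0.4682, -0.1174, 0.0532]
ee_rot: [[-0.193, 0.981, 0.008], [0.981, 0.193, -0.005], [-0.006, 0.007, -1.0]]
force: [-0.9, -0.5, 1.0]
opening: -0.001
```

```bash
python3 -c "
from h import *
to([[-.136,0,.041]])"
```

```text
t 3.2 tcp [ 0.4682 -0.1174  0.0532] press [-250.6   -7.5   53.2] ydir 11.1 z [ 0.008 -0.005 -1.   ] F [-0.9 -0.5  1. ] op -0.001
tool shift mm [ 10.6 114.3  13. ] units [0.0354 0.381  0.0432]
rotvec deg [ 0.41  0.37 -1.5 ]
```

Request:
{"name": "carry_out", "arguments": {"series": "0.02 0.02 0.03 0.05 0.05 -0.15 0; 0.01 0.03 0.012 0.03 0.03 -0.15 0; 0 0.03 0 0 0 0 0; 0 0.03 0 0 0 0 0; 0 0.03 0 0 0 0 0; 0 0.03 0 0 0 0 0; 0 0.03 0 0 0 0 0; 0 0.03 0 0 0 0 0"}}

```text
clock: 3.87
eef_pos: [0.5332, -0.0996, 0.044]
ee_rot: [[-0.205, 0.979, -0.012], [0.979, 0.205, -0.006], [-0.003, -0.013, -1.0]]
force: [-2.6, 0.4, -0.0]
opening: 0.002
```

```bash
python3 -c "
from h import *
to([[-.136,0,.041]])
from cell import ctrl
cv2.imwrite('pics/s2.png',cv2.resize(ctrl.snapshot('side')[120:260,200:370,::-1],None,fx=4,fy=4,interpolation=2))"
```

```text
t 3.8667 tcp [ 0.5332 -0.0996  0.044 ] press [-183.3   -4.4   44. ] ydir 11.85 z [-0.012 -0.006 -1.   ] F [-2.6  0.4 -0. ] op 0.002
tool shift mm [ 5.1 47.2  2.3] units [0.0169 0.1574 0.0078]
rotvec deg [-0.72  0.17 -0.76]
```

View pics/s2.png

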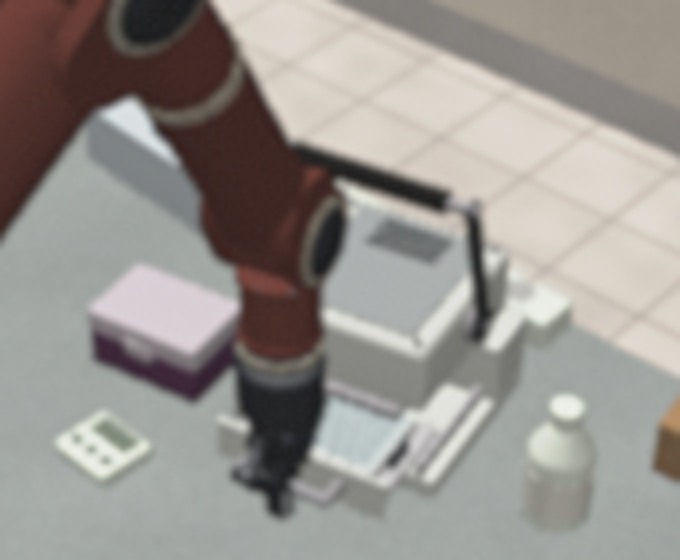

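The closed fingers are on the handle (around (275,495) in the crop) and the force reads -2.6 N, so the carrier is moving. I'll keep pushing.

Request:
{"name": "carry_out", "arguments": {"series": "0.005 0.025 0.003 -0.1 0 -0.1 0; 0.005 0.025 0.003 0 0 0 0; 0 0.025 0 0 0 0 0; 0 0.02 0 0 0 0 0; 0 0.02 0 0 0 0 0"}}

```text
clock: 4.33
eef_pos: [0.5712, -0.0907, 0.0443]
ee_rot: [[-0.212, 0.977, 0.001], [0.977, 0.212, -0.006], [-0.007, -0.0, -1.0]]
force: [-2.5, -0.4, -0.8]
opening: -0.001
```

```bash
python3 -c "
from h import *
to([[-.136,0,.041]])"
```

```text
t 4.3333 tcp [ 0.5712 -0.0907  0.0443] press [-144.3   -4.    44.3] ydir 12.24 z [ 0.001 -0.006 -1.   ] F [-2.5 -0.4 -0.8] op -0.001
tool shift mm [4.1 8.3 3.2] units [0.0135 0.0276 0.0108]
rotvec deg [-0.01  0.37 -0.37]
```

Request:
{"name": "carry_out", "arguments": {"series": "0 0.015 0 0 0 0 0; 0 0.015 0 0 0 0 0; 0 0.015 0 0 0 0 0; 0 0.015 0 0 0 0 0"}}

```text
clock: 4.67
eef_pos: [0.5788, -0.0892, 0.0435]
ee_rot: [[-0.21, 0.977, -0.028], [0.978, 0.21, -0.013], [-0.007, -0.03, -1.0]]
force: [-8.9, -1.2, 7.9]
opening: -0.002
```

```bash
python3 -c "
from h import *
to([[-.136,0,.041]])"
```

```text
t 4.6667 tcp [ 0.5788 -0.0892  0.0435] press [-136.5   -4.2   43.5] ydir 12.13 z [-0.028 -0.013 -1.   ] F [-8.9 -1.2  7.9] op -0.002
tool shift mm [4.2 0.5 2.5] units [0.014  0.0018 0.0083]
rotvec deg [-1.71  0.37 -0.47]
```

Request:
{"name": "carry_out", "arguments": {"series": "0 0.02 -0.003 0 0 0 0; 0 0.02 0 0 0 0 0; 0 0.02 0 0 0 0 0; 0 0.02 0 0 0 0 0"}}

```text
clock: 5.0
eef_pos: [0.5751, -0.0905, 0.0402]
ee_rot: [[-0.205, 0.974, -0.091], [0.979, 0.204, -0.024], [-0.005, -0.094, -0.996]]
force: [-14.4, -2.9, 5.0]
opening: -0.002
```

```bash
python3 -c "
from h import *
to([[-.136,0,.041]])
from cell import ctrl
cv2.imwrite('pics/s3.png',cv2.resize(ctrl.snapshot('side')[120:260,200:370,::-1],None,fx=4,fy=4,interpolation=2))
cv2.imwrite('pics/c3.png',cv2.resize(ctrl.snapshot('scene')[150:290,170:340,::-1],None,fx=4,fy=4,interpolation=2))"
```

```text
t 5.0 tcp [ 0.5751 -0.0905  0.0402] press [-140.4   -4.6   40.2] ydir 11.81 z [-0.091 -0.024 -0.996] F [-14.4  -2.9   5. ] op -0.002
tool shift mm [ 4.7  4.2 -1.2] units [ 0.0156  0.014  -0.0041]
rotvec deg [-5.42  0.25 -0.78]
```

View pics/s3.png

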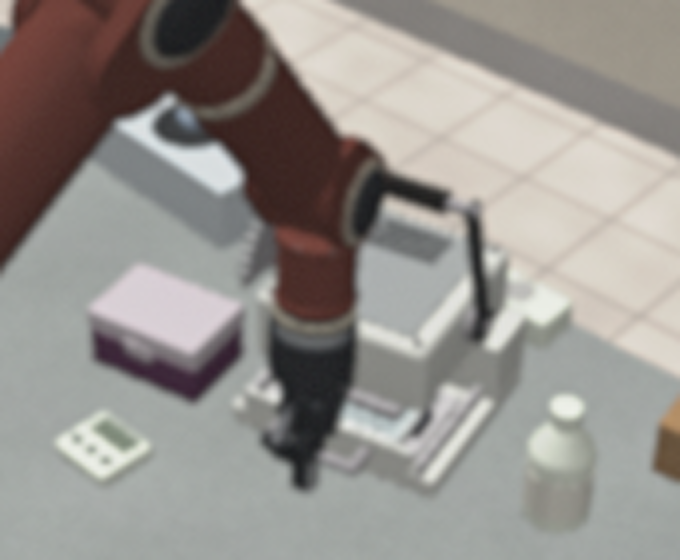

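View pics/c3.png

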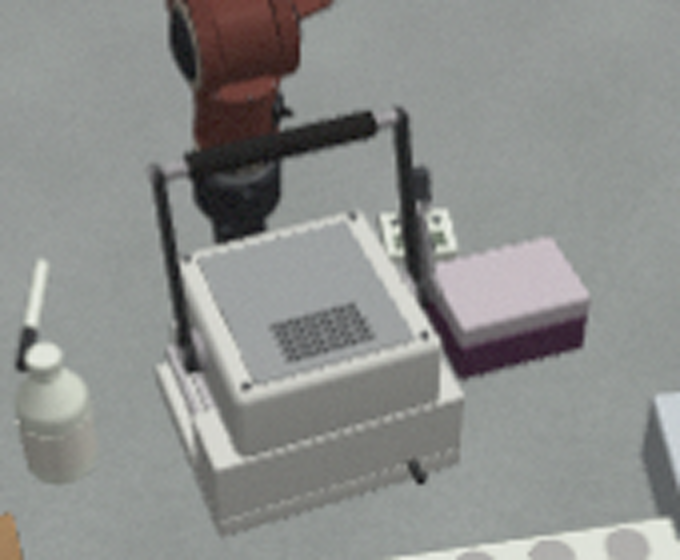

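Request:
{"name": "carry_out", "arguments": {"series": "0 -0.04 -0.005 -0.8 0 0 0; 0 -0.04 -0.005 -0.8 0 0 0; 0 -0.03 -0.005 -0.8 0 0 0; 0 -0.01 -0.005 -0.8 0 0 0; 0 0 0 -0.8 0 0 0; 0 0 0 0 0 0 0"}}

```text
clock: 5.6
eef_pos: [0.5436, -0.0949, 0.0475]
ee_rot: [[-0.207, 0.94, 0.271], [0.978, 0.2, 0.055], [-0.002, 0.277, -0.961]]
force: [-1.3, -0.1, -0.7]
opening: -0.001
```

```bash
python3 -c "
from h import *
from cell import ctrl
to([[-.136,0,.046]])
c=ctrl.camera_info('wrist')
im=ctrl.snapshot('wrist');cv2.imwrite('pics/w4.png',im[:,:,::-1])
cv2.imwrite('pics/s4.png',cv2.resize(ctrl.snapshot('side')[180:260,220:340,::-1],None,fx=6,fy=6,interpolation=2))
for cc in (0,.01):
  P=press2w(PR,[[-.115-cc,.042,.046],[-.115-cc,-.042,.046],[-.09-cc,.085,.064],[-.09-cc,-.085,.064]])
  print(proj(c,P).round(1).tolist(), ((proj(ctrl.camera_info('side'),P)-[220,180])*6).round().tolist())
"
```

```text
t 5.6 tcp [ 0.5436 -0.0949  0.0475] press [-172.1   -2.1   47.5] ydir 11.98 z [ 0.271  0.055 -0.961] F [-1.3 -0.1 -0.7] op -0.001
tool shift mm [ 2.5 34.2 11.4] units [0.0083 0.1141 0.0379]
rotvec deg [16.05  0.21 -0.64]
[[378.5, 160.9], [361.9, 315.1], [465.4, 61.4], [408.9, 386.4]] [[283.0, 292.0], [408.0, 339.0], [241.0, 221.0], [494.0, 316.0]]
[[359.4, 162.3], [345.4, 319.0], [446.7, 60.0], [394.2, 391.6]] [[274.0, 302.0], [400.0, 350.0], [233.0, 231.0], [486.0, 326.0]]
```

View pics/w4.png

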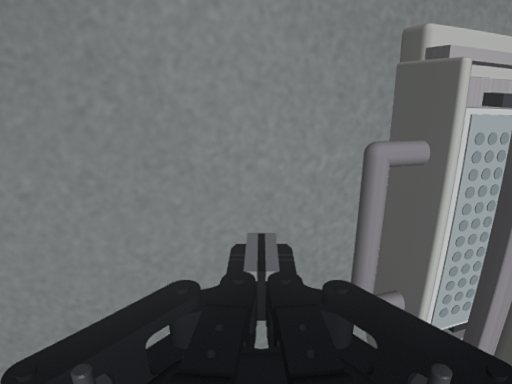

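View pics/s4.png

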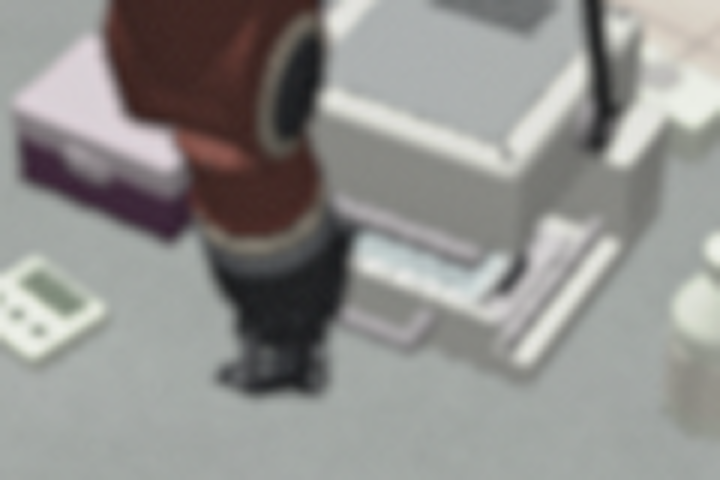

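Request:
{"name": "carry_out", "arguments": {"series": "0.003 0.03 0.012 0 0 0 0; 0 0.03 0.009 0 0 0 0; 0 0.03 0.009 0 0 0 0; 0 0.025 0.007 0 0 0 0; 0 0.02 0.006 0 0 0 0; 0 0.02 0.006 0 0 0 0"}}

```text
clock: 6.2
eef_pos: [0.579, -0.0865, 0.0416]
ee_rot: [[-0.204, 0.955, 0.217], [0.979, 0.2, 0.041], [-0.004, 0.22, -0.975]]
force: [-11.9, -2.0, 5.5]
opening: 0.001
```

```bash
python3 -c "
from h import *
to([[-.136,0,.046]])"
```

```text
t 6.2 tcp [ 0.579  -0.0865  0.0416] press [-135.7   -1.7   41.6] ydir 11.85 z [ 0.217  0.041 -0.975] F [-11.9  -2.    5.5] op 0.001
tool shift mm [ 1.6  0.7 -4.3] units [ 0.0055  0.0023 -0.0145]
rotvec deg [12.72  0.34 -0.78]
```

Request:
{"name": "carry_out", "arguments": {"series": "0 0.03 0.008 -0.2 0 0 0; 0 0.03 0.008 -0.2 0 0 0; 0 0.03 0.008 -0.2 0 0 0"}}

```text
clock: 6.45
eef_pos: [0.5809, -0.0865, 0.032]
ee_rot: [[-0.199, 0.959, 0.201], [0.98, 0.195, 0.037], [-0.004, 0.204, -0.979]]
force: [-16.7, -3.3, 8.4]
opening: -0.002
```

```bash
python3 -c "
from h import *
to([[-.136,0,.046]])"
```

```text
t 6.45 tcp [ 0.5809 -0.0865  0.032 ] press [-133.9   -2.    32. ] ydir 11.51 z [ 0.201  0.037 -0.979] F [-16.7  -3.3   8.4] op -0.002
tool shift mm [  1.9   0.7 -14.1] units [ 0.0064  0.0024 -0.0471]
rotvec deg [11.78  0.35 -1.11]
```

Request:
{"name": "carry_out", "arguments": {"series": "0 -0.05 -0.02 0.6 0 0 0; 0 -0.1 -0.02 0.6 0 0 0; 0 -0.1 -0.05 0.6 0 0 0; 0 0 -0.12 0.5 0 0 0; 0 0 -0.13 0 0 0 0.5; 0 0 -0.13 0 0 0 1; 0 0 -0.13 0 0 0 1; 0 0 -0.13 0 0 0 1; 0 0 -0.13 0 0 0 1; 0 0 -0.13 0 0 0 1; 0 0 -0.06 0 0 0 1; 0 0 0 0 0 0 1"}}

```text
clock: 7.45
eef_pos: [0.5236, -0.0887, 0.3569]
ee_rot: [[-0.218, 0.976, 0.009], [0.976, 0.218, 0.011], [0.009, 0.011, -1.0]]
force: [0.1, -0.1, 0.3]
opening: 1.001
```

```bash
python3 -c "
from h import *
from cell import ctrl
to([[-.0201,0,.35]])
P=press2w(PR,[[-.0201,.075,.2847],[-.0201,-.075,.2847],[-.115,.042,.046],[-.115,-.042,.046],[-.09,.085,.064],[-.09,-.085,.064]])
c=ctrl.camera_info('wrist'); print(proj(c,P).round().tolist())
cv2.imwrite('pics/w5.png',ctrl.snapshot('wrist')[:,:,::-1])
cs=ctrl.camera_info('side'); print(((proj(cs,P)-[220,150])*5).round().tolist())
cv2.imwrite('pics/s5.png',cv2.resize(ctrl.snapshot('side')[150:260,220:370,::-1],None,fx=5,fy=5,interpolation=2))
"
```

```text
t 7.45 tcp [ 0.5236 -0.0887  0.3569] press [-190.2    8.3  356.9] ydir 12.6 z [ 0.009  0.011 -1.   ] F [ 0.1 -0.1  0.3] op 1.001
tool shift mm [ -8.4 170.    8.7] units [-0.028   0.5668  0.0292]
rotvec deg [ 0.65 -0.51 -0.  ]
[[522.0, 112.0], [478.0, 311.0], [314.0, 125.0], [312.0, 186.0], [338.0, 92.0], [330.0, 219.0]]
[[260.0, 38.0], [458.0, 101.0], [236.0, 393.0], [340.0, 433.0], [201.0, 334.0], [412.0, 413.0]]
```

View pics/w5.png

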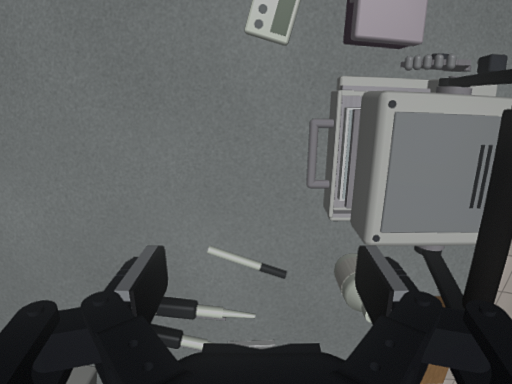

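View pics/s5.png

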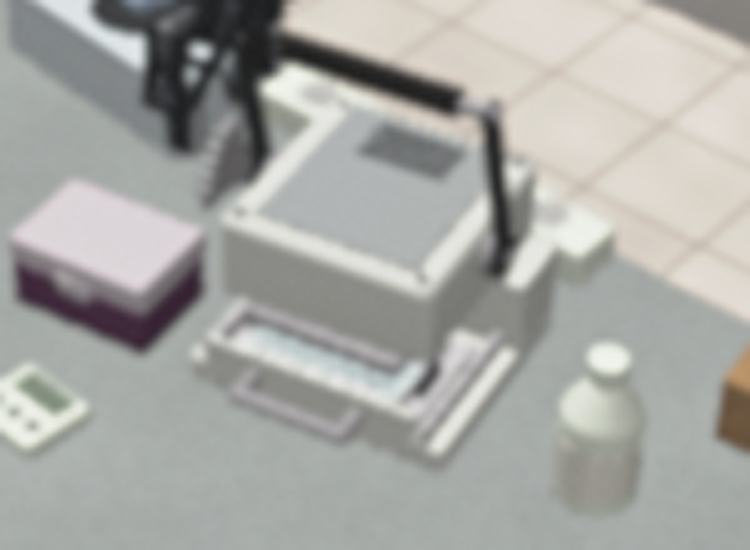

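```bash
python3 -c "
from h import *
a=cv2.imread('pics/w5.png')
cv2.imwrite('pics/w5c.png',cv2.resize(a[35:115,392:512],None,fx=6,fy=6,interpolation=2))
from cell import ctrl
c=ctrl.camera_info('wrist')
r=.066
for y in (.1,):
  for a in np.arange(0,120,15):
    P=press2w(PR,[[.02-r*np.cos(np.radians(a)),y,.135+r*np.sin(np.radians(a))]])
    print(a,((proj(c,P)-[392,35])*6).round())
"
```

```text
0 [[ 54. 262.]]
15 [[110. 258.]]
30 [[194. 256.]]
45 [[303. 255.]]
60 [[427. 256.]]
75 [[553. 260.]]
90 [[668. 266.]]
105 [[758. 273.]]
```

View pics/w5c.png

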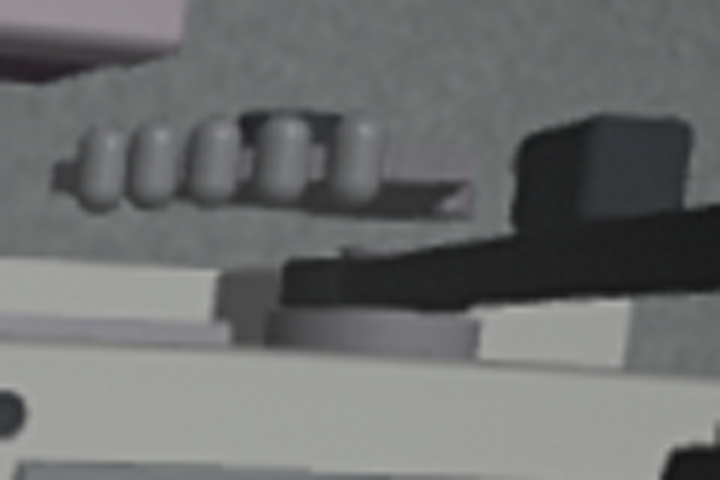

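```bash
python3 -c "
from h import *
from cell import ctrl
c=ctrl.camera_info('wrist')
u=np.array([[357,160],[285,160],[215,162],[155,165],[102,168]])
obs=u/6+[392,35]-.4
def res(p):
  q1,y,r=p
  a=1.309-q1-.16*np.arange(5)
  P=press2w(PR,np.c_[.02-r*np.cos(a),np.full(5,y),.135+r*np.sin(a)])
  return (proj(c,P)-obs).ravel()
for r0 in (.066,.070):
  s=least_squares(lambda p:res([*p,r0]),[.3,.12]);print(r0,s.x,s.cost,s.fun.round(1))
s=least_squares(res,[.3,.12,.066]);print(s.x,s.cost)
"
```

```text
0.066 [0.44126765 0.11436478] 1.8990921331733108 [-0.5 -0.4 -0.7 -0.1 -0.   0.   0.5  0.2  1.5  0.4]
0.07 [0.41077897 0.1139742 ] 1.4108509850242663 [ 1.2 -0.5 -0.  -0.2 -0.4  0.  -0.8  0.2 -0.5  0.5]
[0.423893   0.11414796 0.06821721] 0.4983333810313017
```

The carrier measures home in both views. In the wrist crop the five teeth give a first tooth at about 0.43 rad. Next I'll move over the bar.

Request:
{"name": "carry_out", "arguments": {"series": "-0.01 0.08 0.003 0 0 0 1; -0.01 0.12 0.003 0 0 0 1; -0.008 0.12 0.003 0 0 0 1; 0 0.12 0.003 0 0 0 1; 0 0.1 0 0 0 0 1; 0 0.02 0 0 0 0 1; 0 0 0 0 0 0 1"}}

```text
clock: 8.13
eef_pos: [0.6897, -0.0575, 0.3303]
ee_rot: [[-0.22, 0.975, -0.031], [0.975, 0.22, 0.013], [0.019, -0.027, -0.999]]
force: [-0.2, 0.8, -0.3]
opening: 1.0
```

```bash
python3 -c "
from h import *
from cell import ctrl
to([[-.0201,0,.278]])
P=press2w(PR,[[-.0201,.075,.2847],[-.0201,-.075,.2847],[-.0201,0,.2847]])
c=ctrl.camera_info('wrist'); print(proj(c,P).round().tolist())
cv2.imwrite('pics/w6.png',ctrl.snapshot('wrist')[:,:,::-1])
"
```

```text
t 8.1333 tcp [ 0.6897 -0.0575  0.3303] press [-21.4   2.5 330.3] ydir 12.73 z [-0.031  0.013 -0.999] F [-0.2  0.8 -0.3] op 1.0
tool shift mm [-3.5  2.7 52.2] units [-0.0118  0.0089  0.1739]
rotvec deg [-1.55 -1.1   0.11]
[[264.0, 97.0], [263.0, 338.0], [263.0, 232.0]]
```

View pics/w6.png

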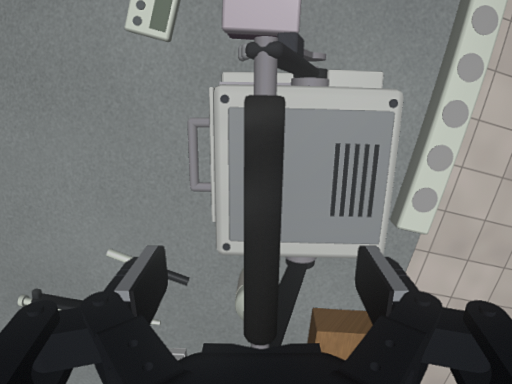

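The bar runs from (264,97) to (262,342), matching the prediction, and is centred between the jaws. I'll descend and grip.

Request:
{"name": "carry_out", "arguments": {"series": "-0.006 0.006 0.05 -0.1 -0.1 0 1; -0.006 0.003 0.06 -0.1 -0.1 0 1; 0 0 0.06 -0.1 0 0 1; 0 0 0.01 0 0 0 1; 0 0 0 0 0 0 1"}}

```text
clock: 8.6
eef_pos: [0.6854, -0.0617, 0.2712]
ee_rot: [[-0.22, 0.975, -0.012], [0.975, 0.22, -0.0], [0.002, -0.011, -1.0]]
force: [-1.0, 1.0, 0.4]
opening: 1.0
```

```bash
python3 -c "
from h import *
to([[-.0201,0,.278]])"
```

```text
t 8.6 tcp [ 0.6854 -0.0617  0.2712] press [-26.5  -0.7 271.2] ydir 12.73 z [-0.012 -0.    -1.   ] F [-1.   1.   0.4] op 1.0
tool shift mm [ 0.7  6.3 -6.9] units [ 0.0022  0.0211 -0.0229]
rotvec deg [-0.65 -0.13  0.13]
```

Request:
{"name": "carry_out", "arguments": {"series": "0 0.02 -0.02 -0.1 0 0 1; 0 0.003 -0.003 0 0 0 0.5; 0 0 0 0 0 0 0.3; 0 0 0 0 0 0 0; 0 0 0 0 0 0 0; 0 0 0 0 0 0 0; 0 0 0 0 0 0 0", "squeeze": 40}}

```text
clock: 9.18
eef_pos: [0.6901, -0.0618, 0.2844]
ee_rot: [[-0.218, 0.976, -0.005], [0.976, 0.218, -0.001], [0.0, -0.005, -1.0]]
force: [-3.6, -0.5, -1.1]
opening: 0.242
```

```bash
cat >> h.py <<'E'
def lev():
    from cell import ctrl
    s,p,R=st(); t=PR[2]
    g=s["eef_pos"]-0.005*R[:,2]; g=w2press(g)
    v=g-[.02,0,.135]; al=np.arctan2(v[2],-v[0]); 
    Fp=np.array([np.cos(t)*s["force"][0]+np.sin(t)*s["force"][1],0,s["force"][2]])
    tang=np.array([-np.sin(al),0,-np.cos(al)]); rad=np.array([-np.cos(al),0,np.sin(al)])
    print("grip",(g*1000).round(1),"q",round(1.309-al,4),"r",round(np.hypot(v[0],v[2])*1000,1),"push",round(float(-Fp@tang),2),"radial",round(float(Fp@rad),2))
    return s,1.309-al,R
def plan(q2,off=(0,0)):  # shift for bar going to q2
    s,q,R=lev(); a=1.309-q2
    w=press2w(PR,[[.02-.155*np.cos(a)+off[0],0,.135+.155*np.sin(a)+off[1]]])[0]
    d=R.T@(w+0.005*R[:,2]-s["eef_pos"]); print("units",(d/.3).round(4))
E
python3 -c "
from h import *
lev(); plan(.2)"
```

```text
t 9.1833 tcp [ 0.6901 -0.0618  0.2844] press [-21.9  -1.8 284.4] ydir 12.58 z [-0.005 -0.001 -1.   ] F [-3.6 -0.5 -1.1] op 0.242
grip [-21.9  -1.8 289.4] q 0.0032 r 160.0 push -3.73 radial -0.08
t 9.1833 tcp [ 0.6901 -0.0618  0.2844] press [-21.9  -1.8 284.4] ydir 12.58 z [-0.005 -0.001 -1.   ] F [-3.6 -0.5 -1.1] op 0.242
grip [-21.9  -1.8 289.4] q 0.0032 r 160.0 push -3.73 radial -0.08
units [ 0.0058 -0.0903  0.0526]
```

```bash
sed -i 's/0\.005\*R/0.0*R/g' h.py; python3 -c "
from h import *
plan(.1);plan(.2);plan(.3)"
```

```text
t 9.1833 tcp [ 0.6901 -0.0618  0.2844] press [-21.9  -1.8 284.4] ydir 12.58 z [-0.005 -0.001 -1.   ] F [-3.6 -0.5 -1.1] op 0.242
grip [-21.9  -1.8 284.4] q 0.0118 r 155.2 push -3.73 radial -0.05
units [ 0.0059 -0.043   0.0151]
t 9.1833 tcp [ 0.6901 -0.0618  0.2844] press [-21.9  -1.8 284.4] ydir 12.58 z [-0.005 -0.001 -1.   ] F [-3.6 -0.5 -1.1] op 0.242
grip [-21.9  -1.8 284.4] q 0.0118 r 155.2 push -3.73 radial -0.05
units [ 0.0058 -0.0903  0.036 ]
t 9.1833 tcp [ 0.6901 -0.0618  0.2844] press [-21.9  -1.8 284.4] ydir 12.58 z [-0.005 -0.001 -1.   ] F [-3.6 -0.5 -1.1] op 0.242
grip [-21.9  -1.8 284.4] q 0.0118 r 155.2 push -3.73 radial -0.05
units [ 0.0058 -0.1352  0.0615]
```

Request:
{"name": "carry_out", "arguments": {"series": "0.002 -0.015 0.005 0 0 0 0; 0.002 -0.015 0.005 0 0 0 0; 0 -0.015 0.006 0 0 0 0; 0 -0.015 0.006 0 0 0 0"}}

```text
clock: 9.52
eef_pos: [0.682, -0.0635, 0.282]
ee_rot: [[-0.216, 0.976, 0.028], [0.976, 0.216, 0.003], [-0.004, 0.028, -1.0]]
force: [5.5, 0.2, 0.2]
opening: 0.242
```

```bash
python3 -c "
from h import *
plan(.25)"
```

```text
t 9.5167 tcp [ 0.682  -0.0635  0.282 ] press [-30.2  -1.6 282. ] ydir 12.47 z [ 0.028  0.003 -1.   ] F [5.5 0.2 0.2] op 0.242
grip [-30.2  -1.6 282. ] q 0.0672 r 155.3 push 5.22 radial -1.55
units [ 0.0054 -0.0868  0.0372]
```

Request:
{"name": "carry_out", "arguments": {"series": "0 -0.02 0.008 0.15 0 0 0; 0 -0.02 0.008 0.15 0 0 0; 0 -0.02 0.008 0.15 0 0 0; 0 -0.02 0.008 0.15 0 0 0"}}

```text
clock: 9.85
eef_pos: [0.6697, -0.066, 0.2773]
ee_rot: [[-0.216, 0.976, 0.014], [0.976, 0.216, -0.002], [-0.005, 0.013, -1.0]]
force: [6.8, 0.6, -0.5]
opening: 0.244
```

```bash
python3 -c "
from h import *
plan(.3)"
```

```text
t 9.85 tcp [ 0.6697 -0.066   0.2773] press [-42.7  -1.4 277.3] ydir 12.45 z [ 0.014 -0.002 -1.   ] F [ 6.8  0.6 -0.5] op 0.244
grip [-42.7  -1.4 277.3] q 0.1533 r 155.5 push 6.01 radial -3.21
units [ 0.0048 -0.0666  0.0363]
```

Request:
{"name": "carry_out", "arguments": {"series": "0 -0.02 0.015 0.1 0 0 0; 0 -0.02 0.015 0.1 0 0 0; 0 -0.02 0.015 0.1 0 0 0"}}

```text
clock: 10.1
eef_pos: [0.6607, -0.0679, 0.2729]
ee_rot: [[-0.215, 0.976, 0.018], [0.977, 0.215, -0.005], [-0.009, 0.017, -1.0]]
force: [3.8, 0.9, 5.3]
opening: 0.241
```

```bash
python3 -c "
from h import *
plan(.3)"
```

```text
t 10.1 tcp [ 0.6607 -0.0679  0.2729] press [-52.   -1.3 272.9] ydir 12.41 z [ 0.018 -0.005 -1.   ] F [3.8 0.9 5.3] op 0.241
grip [-52.   -1.3 272.9] q 0.2193 r 155.5 push 5.95 radial 2.86
units [ 0.0044 -0.0357  0.0218]
```

Request:
{"name": "carry_out", "arguments": {"series": "0 -0.02 0.011 0.1 0 0 0; 0 -0.02 0.011 0.1 0 0 0; 0 -0.02 0.012 0.1 0 0 0"}}

```text
clock: 10.35
eef_pos: [0.6521, -0.0696, 0.2682]
ee_rot: [[-0.215, 0.976, 0.023], [0.977, 0.215, -0.006], [-0.011, 0.021, -1.0]]
force: [5.6, -0.0, 3.1]
opening: 0.24
```

```bash
python3 -c "
from h import *
plan(.35)"
```

```text
t 10.35 tcp [ 0.6521 -0.0696  0.2682] press [-60.7  -1.1 268.2] ydir 12.41 z [ 0.023 -0.006 -1.   ] F [ 5.6 -0.   3.1] op 0.24
grip [-60.7  -1.1 268.2] q 0.283 r 155.7 push 6.31 radial -0.16
units [ 0.0039 -0.0282  0.0204]
```

Request:
{"name": "carry_out", "arguments": {"series": "0 -0.018 0.011 0.1 0 0 0; 0 -0.018 0.012 0.1 0 0 0"}}

```text
clock: 10.52
eef_pos: [0.648, -0.0705, 0.2656]
ee_rot: [[-0.214, 0.976, 0.027], [0.977, 0.215, -0.007], [-0.013, 0.025, -1.0]]
force: [6.9, 0.0, 6.0]
opening: 0.241
```

```bash
python3 -c "
from h import *
lev()"
```

```text
t 10.5167 tcp [ 0.648  -0.0705  0.2656] press [-64.9  -1.1 265.6] ydir 12.4 z [ 0.027 -0.007 -1.   ] F [6.9 0.  6. ] op 0.241
grip [-64.9  -1.1 265.6] q 0.3149 r 155.8 push 8.9 radial 1.33
```

Request:
{"name": "carry_out", "arguments": {"series": "0 -0.017 0.012 0.1 0 0 0"}}

```text
clock: 10.6
eef_pos: [0.647, -0.0708, 0.265]
ee_rot: [[-0.214, 0.976, 0.031], [0.977, 0.215, -0.007], [-0.014, 0.029, -0.999]]
force: [6.0, 0.5, 5.2]
opening: 0.241
```

```bash
python3 -c "
from h import *
lev()"
```

```text
t 10.6 tcp [ 0.647  -0.0708  0.265 ] press [-65.9  -1.1 265. ] ydir 12.4 z [ 0.031 -0.007 -0.999] F [6.  0.5 5.2] op 0.241
grip [-65.9  -1.1 265. ] q 0.3222 r 155.8 push 7.85 radial 1.1
```

Request:
{"name": "carry_out", "arguments": {"series": "0 -0.017 0.013 0.1 0 0 0"}}

```text
clock: 10.68
eef_pos: [0.6466, -0.0709, 0.2646]
ee_rot: [[-0.214, 0.976, 0.037], [0.977, 0.215, -0.007], [-0.015, 0.035, -0.999]]
force: [6.8, 1.6, 7.6]
opening: 0.239
```

```bash
python3 -c "
from h import *
lev()"
```

```text
t 10.6833 tcp [ 0.6466 -0.0709  0.2646] press [-66.3  -1.1 264.6] ydir 12.4 z [ 0.037 -0.007 -0.999] F [6.8 1.6 7.6] op 0.239
grip [-66.3  -1.1 264.6] q 0.3257 r 155.8 push 10.04 radial 2.49
```

Request:
{"name": "carry_out", "arguments": {"series": "0 -0.024 0.017 0.2 0 0 0"}}

```text
clock: 10.77
eef_pos: [0.6457, -0.071, 0.2641]
ee_rot: [[-0.214, 0.976, 0.04], [0.977, 0.214, -0.009], [-0.017, 0.037, -0.999]]
force: [9.6, 0.4, 8.6]
opening: 0.239
```

```bash
python3 -c "
from h import *
lev()"
```

```text
t 10.7667 tcp [ 0.6457 -0.071   0.2641] press [-67.2  -1.1 264.1] ydir 12.39 z [ 0.04  -0.009 -0.999] F [9.6 0.4 8.6] op 0.239
grip [-67.2  -1.1 264.1] q 0.3325 r 155.8 push 12.62 radial 1.83
```

Request:
{"name": "carry_out", "arguments": {"series": "0 -0.024 0.017 0.2 0 0 0"}}

```text
clock: 10.85
eef_pos: [0.6435, -0.0715, 0.2626]
ee_rot: [[-0.214, 0.976, 0.037], [0.977, 0.214, -0.011], [-0.018, 0.034, -0.999]]
force: [5.5, 1.1, 6.1]
opening: 0.241
```

```bash
python3 -c "
from h import *
lev()"
```

```text
t 10.85 tcp [ 0.6435 -0.0715  0.2626] press [-69.5  -1.  262.6] ydir 12.39 z [ 0.037 -0.011 -0.999] F [5.5 1.1 6.1] op 0.241
grip [-69.5  -1.  262.6] q 0.3503 r 155.9 push 8.13 radial 1.8
```

Request:
{"name": "carry_out", "arguments": {"series": "0 -0.024 0.017 0.2 0 0 0"}}

```text
clock: 10.93
eef_pos: [0.6412, -0.072, 0.261]
ee_rot: [[-0.214, 0.976, 0.035], [0.977, 0.214, -0.013], [-0.02, 0.031, -0.999]]
force: [5.7, 0.6, 3.0]
opening: 0.243
```

```bash
python3 -c "
from h import *
lev()"
```

```text
t 10.9333 tcp [ 0.6412 -0.072   0.261 ] press [-71.9  -1.  261. ] ydir 12.38 z [ 0.035 -0.013 -0.999] F [5.7 0.6 3. ] op 0.243
grip [-71.9  -1.  261. ] q 0.3682 r 155.9 push 6.32 radial -0.94
```

Request:
{"name": "carry_out", "arguments": {"series": "0 -0.02 0.016 0.2 0 0 0"}}

```text
clock: 11.02
eef_pos: [0.6388, -0.0725, 0.2591]
ee_rot: [[-0.214, 0.976, 0.029], [0.977, 0.214, -0.015], [-0.021, 0.025, -0.999]]
force: [3.6, 0.9, 7.8]
opening: 0.245
```

```bash
python3 -c "
from h import *
lev()"
```

```text
t 11.0167 tcp [ 0.6388 -0.0725  0.2591] press [-74.4  -1.  259.1] ydir 12.37 z [ 0.029 -0.015 -0.999] F [3.6 0.9 7.8] op 0.245
grip [-74.4  -1.  259.1] q 0.3883 r 155.9 push 7.65 radial 3.98
```

Request:
{"name": "carry_out", "arguments": {"series": "0 -0.02 0.016 0.2 0 0 0"}}

```text
clock: 11.1
eef_pos: [0.636, -0.0731, 0.257]
ee_rot: [[-0.214, 0.977, 0.022], [0.977, 0.214, -0.018], [-0.022, 0.017, -1.0]]
force: [4.4, 1.0, 4.7]
opening: 0.238
```

```bash
python3 -c "
from h import *
lev()"
```

```text
t 11.1 tcp [ 0.636  -0.0731  0.257 ] press [-77.2  -1.  257. ] ydir 12.36 z [ 0.022 -0.018 -1.   ] F [4.4 1.  4.7] op 0.238
grip [-77.2  -1.  257. ] q 0.4112 r 156.0 push 6.43 radial 0.87
```

Request:
{"name": "carry_out", "arguments": {"series": "0 -0.018 0.015 0.2 0 0 0"}}

```text
clock: 11.18
eef_pos: [0.6327, -0.0737, 0.2543]
ee_rot: [[-0.214, 0.977, 0.011], [0.977, 0.214, -0.021], [-0.022, 0.007, -1.0]]
force: [3.9, 0.0, 4.6]
opening: 0.237
```

```bash
python3 -c "
from h import *
lev()"
```

```text
t 11.1833 tcp [ 0.6327 -0.0737  0.2543] press [-80.5  -0.8 254.3] ydir 12.34 z [ 0.011 -0.021 -1.   ] F [3.9 0.  4.6] op 0.237
grip [-80.5  -0.8 254.3] q 0.4381 r 156.0 push 5.91 radial 1.07
```

Request:
{"name": "carry_out", "arguments": {"series": "0 -0.016 0.014 0.2 0 0 0"}}

```text
clock: 11.27
eef_pos: [0.6296, -0.0744, 0.2516]
ee_rot: [[-0.214, 0.977, -0.001], [0.977, 0.214, -0.024], [-0.023, -0.006, -1.0]]
force: [4.7, -0.1, 6.5]
opening: 0.238
```

```bash
python3 -c "
from h import *
lev()"
```

```text
t 11.2667 tcp [ 0.6296 -0.0744  0.2516] press [-83.7  -0.8 251.6] ydir 12.33 z [-0.001 -0.024 -1.   ] F [ 4.7 -0.1  6.5] op 0.238
grip [-83.7  -0.8 251.6] q 0.4649 r 156.0 push 7.71 radial 1.79
```

Request:
{"name": "carry_out", "arguments": {"series": "0 -0.013 0.012 0 0.05 0 0"}}

```text
clock: 11.35
eef_pos: [0.6278, -0.0748, 0.2499]
ee_rot: [[-0.214, 0.977, 0.004], [0.977, 0.214, -0.019], [-0.02, -0.0, -1.0]]
force: [4.6, 0.5, 11.2]
opening: 0.241
```

```bash
python3 -c "
from h import *
lev()"
```

```text
t 11.35 tcp [ 0.6278 -0.0748  0.2499] press [-85.6  -0.8 249.9] ydir 12.35 z [ 0.004 -0.019 -1.   ] F [ 4.6  0.5 11.2] op 0.241
grip [-85.6  -0.8 249.9] q 0.4812 r 156.0 push 10.98 radial 5.13
```

Request:
{"name": "carry_out", "arguments": {"series": "0 -0.013 0.012 0 0.05 0 0"}}

```text
clock: 11.43
eef_pos: [0.627, -0.0749, 0.2491]
ee_rot: [[-0.214, 0.977, 0.012], [0.977, 0.214, -0.014], [-0.017, 0.009, -1.0]]
force: [5.8, 0.4, 12.5]
opening: 0.241
```

```bash
python3 -c "
from h import *
lev()"
```

```text
t 11.4333 tcp [ 0.627  -0.0749  0.2491] press [-86.4  -0.8 249.1] ydir 12.36 z [ 0.012 -0.014 -1.   ] F [ 5.8  0.4 12.5] op 0.241
grip [-86.4  -0.8 249.1] q 0.4885 r 156.0 push 12.73 radial 5.2
```

Request:
{"name": "carry_out", "arguments": {"series": "0 -0.013 0.012 0 0.05 0 0"}}

```text
clock: 11.52
eef_pos: [0.6268, -0.0749, 0.249]
ee_rot: [[-0.214, 0.977, 0.023], [0.977, 0.214, -0.009], [-0.014, 0.02, -1.0]]
force: [5.6, 1.3, 12.3]
opening: 0.236
```

```bash
python3 -c "
from h import *
lev()"
```

```text
t 11.5167 tcp [ 0.6268 -0.0749  0.249 ] press [-86.6  -0.8 249. ] ydir 12.37 z [ 0.023 -0.009 -1.   ] F [ 5.6  1.3 12.3] op 0.236
grip [-86.6  -0.8 249. ] q 0.49 r 156.0 push 12.59 radial 5.12
```

Request:
{"name": "carry_out", "arguments": {"series": "0 -0.013 0.012 0.1 0 0 0"}}

```text
clock: 11.6
eef_pos: [0.6267, -0.075, 0.249]
ee_rot: [[-0.214, 0.977, 0.026], [0.977, 0.214, -0.009], [-0.015, 0.024, -1.0]]
force: [6.2, 0.2, 10.9]
opening: 0.243
```

```bash
python3 -c "
from h import *
lev()"
```

```text
t 11.6 tcp [ 0.6267 -0.075   0.249 ] press [-86.6  -0.8 249. ] ydir 12.35 z [ 0.026 -0.009 -1.   ] F [ 6.2  0.2 10.9] op 0.243
grip [-86.6  -0.8 249. ] q 0.4903 r 156.1 push 11.87 radial 3.81
```

Request:
{"name": "carry_out", "arguments": {"series": "0 -0.018 0.016 0.2 0 0 0"}}

```text
clock: 11.68
eef_pos: [0.6256, -0.0752, 0.2479]
ee_rot: [[-0.214, 0.977, 0.022], [0.977, 0.214, -0.012], [-0.016, 0.019, -1.0]]
force: [5.4, 0.7, 6.6]
opening: 0.242
```

```bash
python3 -c "
from h import *
lev()"
```

```text
t 11.6833 tcp [ 0.6256 -0.0752  0.2479] press [-87.8  -0.8 247.9] ydir 12.35 z [ 0.022 -0.012 -1.   ] F [5.4 0.7 6.6] op 0.242
grip [-87.8  -0.8 247.9] q 0.5005 r 156.1 push 8.46 radial 1.05
```

Request:
{"name": "carry_out", "arguments": {"series": "0 -0.018 0.017 0.2 0 0 0"}}

```text
clock: 11.77
eef_pos: [0.6231, -0.0757, 0.2456]
ee_rot: [[-0.214, 0.977, 0.013], [0.977, 0.214, -0.015], [-0.017, 0.01, -1.0]]
force: [3.4, 0.9, 6.1]
opening: 0.247
```

```bash
python3 -c "
from h import *
lev()"
```

```text
t 11.7667 tcp [ 0.6231 -0.0757  0.2456] press [-90.3  -0.7 245.6] ydir 12.35 z [ 0.013 -0.015 -1.   ] F [3.4 0.9 6.1] op 0.247
grip [-90.3  -0.7 245.6] q 0.5223 r 156.2 push 6.82 radial 1.81
```

Request:
{"name": "carry_out", "arguments": {"series": "0 -0.018 0.017 0.2 0 0 0"}}

```text
clock: 11.85
eef_pos: [0.6201, -0.0764, 0.2425]
ee_rot: [[-0.214, 0.977, 0.003], [0.977, 0.214, -0.018], [-0.018, -0.001, -1.0]]
force: [4.9, 0.3, 4.2]
opening: 0.244
```

```bash
python3 -c "
from h import *
lev()"
```

```text
t 11.85 tcp [ 0.6201 -0.0764  0.2425] press [-93.4  -0.7 242.5] ydir 12.34 z [ 0.003 -0.018 -1.   ] F [4.9 0.3 4.2] op 0.244
grip [-93.4  -0.7 242.5] q 0.5506 r 156.3 push 6.4 radial -0.62
```

Request:
{"name": "carry_out", "arguments": {"series": "0 -0.016 0.016 0.1 0 0 0"}}

```text
clock: 11.93
eef_pos: [0.6168, -0.077, 0.2389]
ee_rot: [[-0.214, 0.977, -0.002], [0.977, 0.214, -0.02], [-0.019, -0.006, -1.0]]
force: [3.4, 0.1, 4.1]
opening: 0.244
```

```bash
python3 -c "
from h import *
lev()"
```

```text
t 11.9333 tcp [ 0.6168 -0.077   0.2389] press [-96.8  -0.6 238.9] ydir 12.35 z [-0.002 -0.02  -1.   ] F [3.4 0.1 4.1] op 0.244
grip [-96.8  -0.6 238.9] q 0.5819 r 156.3 push 5.33 radial 0.24
```

Request:
{"name": "carry_out", "arguments": {"series": "0 -0.011 0.013 0 0.05 0 0"}}

```text
clock: 12.02
eef_pos: [0.6142, -0.0776, 0.2358]
ee_rot: [[-0.214, 0.977, -0.0], [0.977, 0.214, -0.016], [-0.015, -0.004, -1.0]]
force: [1.7, 0.1, 7.4]
opening: 0.246
```

```bash
python3 -c "
from h import *
lev()"
```

```text
t 12.0167 tcp [ 0.6142 -0.0776  0.2358] press [-99.5  -0.6 235.8] ydir 12.36 z [-0.    -0.016 -1.   ] F [1.7 0.1 7.4] op 0.246
grip [-99.5  -0.6 235.8] q 0.6083 r 156.3 push 6.7 radial 3.5
```

Request:
{"name": "carry_out", "arguments": {"series": "0 -0.011 0.013 0 0.05 0 0"}}

```text
clock: 12.1
eef_pos: [0.6118, -0.078, 0.2329]
ee_rot: [[-0.214, 0.977, 0.002], [0.977, 0.214, -0.011], [-0.011, -0.001, -1.0]]
force: [4.2, 0.2, 10.0]
opening: 0.238
```

```bash
python3 -c "
from h import *
lev()"
```

```text
t 12.1 tcp [ 0.6118 -0.078   0.2329] press [-101.8   -0.5  232.9] ydir 12.36 z [ 0.002 -0.011 -1.   ] F [ 4.2  0.2 10. ] op 0.238
grip [-101.8   -0.5  232.9] q 0.6323 r 156.3 push 10.44 radial 3.04
```

Request:
{"name": "carry_out", "arguments": {"series": "0 -0.01 0.013 0 0.05 0 0"}}

```text
clock: 12.18
eef_pos: [0.6102, -0.0784, 0.2309]
ee_rot: [[-0.214, 0.977, 0.005], [0.977, 0.214, -0.006], [-0.007, 0.004, -1.0]]
force: [2.1, 1.2, 12.7]
opening: 0.244
```

```bash
python3 -c "
from h import *
lev()"
```

```text
t 12.1833 tcp [ 0.6102 -0.0784  0.2309] press [-103.5   -0.5  230.9] ydir 12.36 z [ 0.005 -0.006 -1.   ] F [ 2.1  1.2 12.7] op 0.244
grip [-103.5   -0.5  230.9] q 0.6489 r 156.3 push 11.4 radial 6.0
```

Request:
{"name": "carry_out", "arguments": {"series": "0 -0.01 0.013 0 0.05 0 0"}}

```text
clock: 12.27
eef_pos: [0.6092, -0.0786, 0.2295]
ee_rot: [[-0.214, 0.977, 0.011], [0.977, 0.214, -0.002], [-0.004, 0.01, -1.0]]
force: [2.7, 0.4, 12.8]
opening: 0.245
```

```bash
python3 -c "
from h import *
lev()"
```

```text
t 12.2667 tcp [ 0.6092 -0.0786  0.2295] press [-104.5   -0.5  229.5] ydir 12.35 z [ 0.011 -0.002 -1.   ] F [ 2.7  0.4 12.8] op 0.245
grip [-104.5   -0.5  229.5] q 0.66 r 156.3 push 11.82 radial 5.6
```

Request:
{"name": "carry_out", "arguments": {"series": "0 -0.011 0.016 0.1 0 0 0"}}

```text
clock: 12.35
eef_pos: [0.6072, -0.079, 0.2268]
ee_rot: [[-0.214, 0.977, 0.007], [0.977, 0.214, -0.003], [-0.005, 0.006, -1.0]]
force: [1.7, 0.6, 10.4]
opening: 0.24
```

```bash
python3 -c "
from h import *
lev()"
```

```text
t 12.35 tcp [ 0.6072 -0.079   0.2268] press [-106.6   -0.5  226.8] ydir 12.34 z [ 0.007 -0.003 -1.   ] F [ 1.7  0.6 10.4] op 0.24
grip [-106.6   -0.5  226.8] q 0.6815 r 156.4 push 9.43 radial 4.64
```

Request:
{"name": "carry_out", "arguments": {"series": "0 -0.011 0.016 0.1 0 0 0"}}

```text
clock: 12.43
eef_pos: [0.6049, -0.0795, 0.2237]
ee_rot: [[-0.214, 0.977, 0.002], [0.977, 0.214, -0.005], [-0.005, 0.001, -1.0]]
force: [3.4, 0.4, 7.9]
opening: 0.24
```

```bash
python3 -c "
from h import *
lev()"
```

```text
t 12.4333 tcp [ 0.6049 -0.0795  0.2237] press [-108.9   -0.4  223.7] ydir 12.33 z [ 0.002 -0.005 -1.   ] F [3.4 0.4 7.9] op 0.24
grip [-108.9   -0.4  223.7] q 0.7065 r 156.5 push 8.42 radial 1.72
```

Request:
{"name": "carry_out", "arguments": {"series": "0 -0.009 0.014 0.1 0 0 0"}}

```text
clock: 12.52
eef_pos: [0.6027, -0.08, 0.2205]
ee_rot: [[-0.214, 0.977, -0.004], [0.977, 0.214, -0.007], [-0.006, -0.005, -1.0]]
force: [3.0, 0.4, 5.8]
opening: 0.24
```

```bash
python3 -c "
from h import *
lev()"
```

```text
t 12.5167 tcp [ 0.6027 -0.08    0.2205] press [-111.1   -0.4  220.5] ydir 12.34 z [-0.004 -0.007 -1.   ] F [3.  0.4 5.8] op 0.24
grip [-111.1   -0.4  220.5] q 0.7312 r 156.5 push 6.49 radial 0.65
```

Request:
{"name": "carry_out", "arguments": {"series": "0 -0.008 0.012 0 0 0 0"}}

```text
clock: 12.6
eef_pos: [0.6008, -0.0803, 0.2174]
ee_rot: [[-0.214, 0.977, -0.003], [0.977, 0.214, -0.007], [-0.006, -0.004, -1.0]]
force: [3.7, 0.7, 7.5]
opening: 0.244
```

```bash
python3 -c "
from h import *
lev()"
```

```text
t 12.6 tcp [ 0.6008 -0.0803  0.2174] press [-113.1   -0.3  217.4] ydir 12.34 z [-0.003 -0.007 -1.   ] F [3.7 0.7 7.5] op 0.244
grip [-113.1   -0.3  217.4] q 0.7543 r 156.5 push 8.4 radial 0.73
```

Request:
{"name": "carry_out", "arguments": {"series": "0 -0.005 0.009 0 0 0 0"}}

```text
clock: 12.68
eef_pos: [0.5996, -0.0806, 0.2153]
ee_rot: [[-0.214, 0.977, -0.001], [0.977, 0.214, -0.007], [-0.007, -0.003, -1.0]]
force: [1.5, -0.4, 7.0]
opening: 0.244
```

```bash
python3 -c "
from h import *
lev()"
```

```text
t 12.6833 tcp [ 0.5996 -0.0806  0.2153] press [-114.4   -0.3  215.3] ydir 12.34 z [-0.001 -0.007 -1.   ] F [ 1.5 -0.4  7. ] op 0.244
grip [-114.4   -0.3  215.3] q 0.7703 r 156.5 push 6.67 radial 2.42
```

Request:
{"name": "carry_out", "arguments": {"series": "0 -0.005 0.009 0 0 0 0"}}

```text
clock: 12.77
eef_pos: [0.5984, -0.0808, 0.2134]
ee_rot: [[-0.214, 0.977, 0.0], [0.977, 0.214, -0.007], [-0.007, -0.001, -1.0]]
force: [2.2, 0.7, 7.4]
opening: 0.242
```

```bash
python3 -c "
from h import *
lev()"
```

```text
t 12.7667 tcp [ 0.5984 -0.0808  0.2134] press [-115.5   -0.3  213.4] ydir 12.33 z [ 0.    -0.007 -1.   ] F [2.2 0.7 7.4] op 0.242
grip [-115.5   -0.3  213.4] q 0.7844 r 156.6 push 7.6 radial 1.71
```

Request:
{"name": "carry_out", "arguments": {"series": "0 -0.005 0.009 0 0 0 0"}}

```text
clock: 12.85
eef_pos: [0.5977, -0.081, 0.212]
ee_rot: [[-0.214, 0.977, 0.003], [0.977, 0.214, -0.007], [-0.008, 0.001, -1.0]]
force: [2.2, 0.2, 11.6]
opening: 0.242
```

```bash
python3 -c "
from h import *
lev()"
```

```text
t 12.85 tcp [ 0.5977 -0.081   0.212 ] press [-116.3   -0.3  212. ] ydir 12.34 z [ 0.003 -0.007 -1.   ] F [ 2.2  0.2 11.6] op 0.242
grip [-116.3   -0.3  212. ] q 0.7948 r 156.6 push 11.14 radial 3.79
```

The push jumped to 11 N at about 0.795 rad, 0.16 beyond each earlier jump (0.48 and 0.63), so this is the third click. I'll hold here and check for drift.

Request:
{"name": "carry_out", "arguments": {"series": "0 -0.005 0.009 0 0 0 0; 0 -0.005 0.009 0 0 0 0"}}

```text
clock: 13.02
eef_pos: [0.597, -0.0811, 0.2108]
ee_rot: [[-0.213, 0.977, 0.011], [0.977, 0.214, -0.007], [-0.01, 0.009, -1.0]]
force: [1.2, 0.4, 14.6]
opening: 0.241
```

```bash
python3 -c "
from h import *
lev()"
```

```text
t 13.0167 tcp [ 0.597  -0.0811  0.2108] press [-117.    -0.3  210.8] ydir 12.33 z [ 0.011 -0.007 -1.   ] F [ 1.2  0.4 14.6] op 0.241
grip [-117.    -0.3  210.8] q 0.8035 r 156.5 push 13.41 radial 5.94
```

Request:
{"name": "carry_out", "arguments": {"series": "0 -0.005 0.009 0 0 0 0; 0 -0.005 0.009 0 0 0 0"}}

```text
clock: 13.18
eef_pos: [0.597, -0.0811, 0.2107]
ee_rot: [[-0.213, 0.977, 0.021], [0.977, 0.214, -0.008], [-0.012, 0.019, -1.0]]
force: [0.7, 0.4, 13.8]
opening: 0.248
```

```bash
python3 -c "
from h import *
from cell import ctrl
lev()
cv2.imwrite('pics/w9.png',ctrl.snapshot('wrist')[:,:,::-1]);lev()
cv2.imwrite('pics/s9.png',cv2.resize(ctrl.snapshot('side')[130:260,200:370,::-1],None,fx=4,fy=4,interpolation=2)); lev()
cv2.imwrite('pics/c9.png',cv2.resize(ctrl.snapshot('scene')[150:290,170:340,::-1],None,fx=4,fy=4,interpolation=2)); lev()"
```

```text
t 13.1833 tcp [ 0.597  -0.0811  0.2107] press [-117.    -0.3  210.7] ydir 12.33 z [ 0.021 -0.008 -1.   ] F [ 0.7  0.4 13.8] op 0.248
grip [-117.    -0.3  210.7] q 0.8042 r 156.5 push 12.42 radial 6.02
t 13.2333 tcp [ 0.597  -0.0811  0.2107] press [-117.    -0.3  210.7] ydir 12.34 z [ 0.021 -0.008 -1.   ] F [ 2.4 -0.1 13. ] op 0.242
grip [-117.    -0.3  210.7] q 0.8039 r 156.5 push 12.49 radial 4.21
t 13.2833 tcp [ 0.597  -0.0811  0.2108] press [-117.    -0.3  210.8] ydir 12.33 z [ 0.021 -0.008 -1.   ] F [ 1.4  0.5 12.9] op 0.238
grip [-117.    -0.3  210.8] q 0.8036 r 156.5 push 12.01 radial 5.0
t 13.3333 tcp [ 0.597  -0.0811  0.2108] press [-117.    -0.3  210.8] ydir 12.33 z [ 0.021 -0.008 -1.   ] F [ 0.8  0.4 12.4] op 0.24
grip [-117.    -0.3  210.8] q 0.8036 r 156.5 push 11.26 radial 5.29
```

View pics/s9.png

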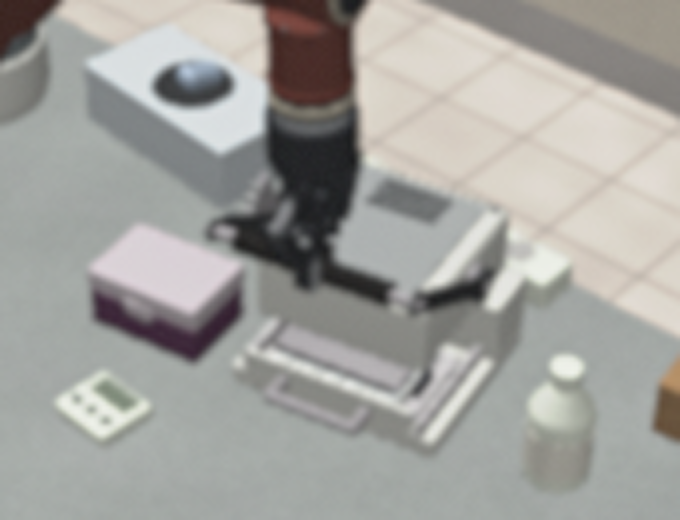

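View pics/w9.png

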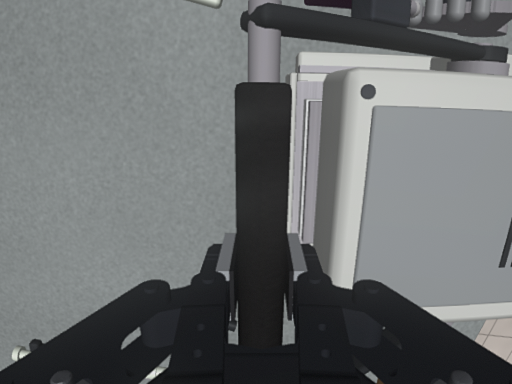

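View pics/c9.png

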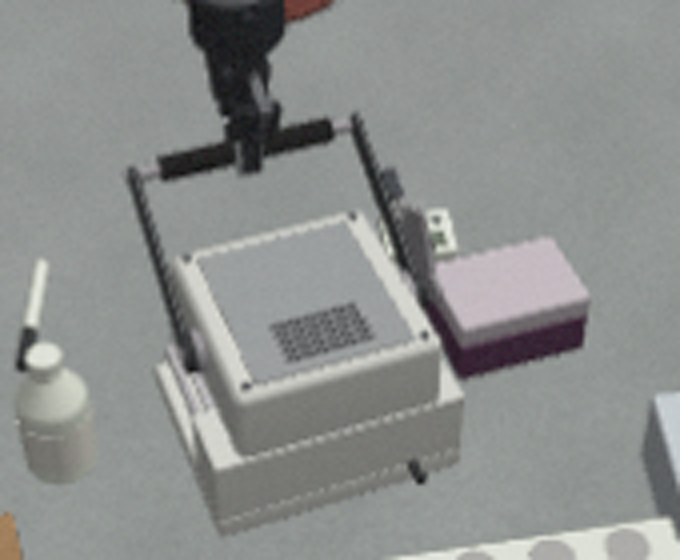

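```bash
python3 -c "
from h import *
from cell import ctrl
a=cv2.imread('pics/w9.png')
cv2.imwrite('pics/w9c.png',cv2.resize(a[0:60,340:512],None,fx=4.5,fy=4.5,interpolation=2))
c=ctrl.camera_info('wrist')
for q1 in (.37,.4,.43):
  al=1.309-q1-.16*np.arange(5)
  print(q1,((proj(c,press2w(PR,np.c_[.02-.067*np.cos(al),np.full(5,.114),.135+.067*np.sin(al)]))-[340,0])*4.5).round().tolist())
al=1.309-.8036
print('arm',((proj(c,press2w(PR,[[.02-.067*np.cos(al),.114,.135+.067*np.sin(al)]]))-[340,0])*4.5))
lev()"
```

```text
0.37 [[626.0, 11.0], [511.0, 19.0], [407.0, 31.0], [319.0, 46.0], [249.0, 62.0]]
0.4 [[603.0, 12.0], [490.0, 21.0], [389.0, 34.0], [305.0, 49.0], [238.0, 65.0]]
0.43 [[582.0, 14.0], [470.0, 23.0], [372.0, 37.0], [291.0, 52.0], [227.0, 68.0]]
arm [[343.0049198   41.64990377]]
t 13.3333 tcp [ 0.597  -0.0811  0.2108] press [-117.    -0.3  210.8] ydir 12.33 z [ 0.021 -0.008 -1.   ] F [ 0.8  0.4 12.4] op 0.24
grip [-117.    -0.3  210.8] q 0.8036 r 156.5 push 11.26 radial 5.29
```

View pics/w9c.png

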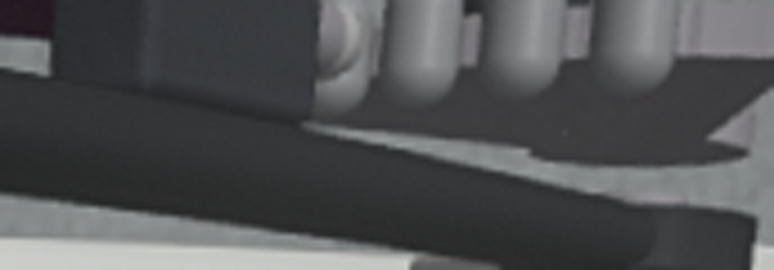

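```bash
python3 -c "
from h import *
from cell import ctrl
c=ctrl.camera_info('wrist')
pt=lambda al,r,y:((proj(c,press2w(PR,[[.02-r*np.cos(al),y,.135+r*np.sin(al)]]))-[340,0])*4.5).round()[0].tolist()
q1=.40
for y in (.104,.114): print(y,[pt(1.309-q1-.16*i,.066,y) for i in range(5)])
for q in (.4,.56):
  for r in (.070,.074,.078,.082): print(q,r,pt(1.309-q1-q,r,.114))
# fit q1, dx from tooth u's in w9
u=np.array([633,520,422,340])
f=lambda p:[pt(1.309-p[0]-.16*i,.066,.108)[0]+p[1]-u[i] for i in range(4)]
for d in (0,):
  for q in (.34,.36,.38,.40,.42,.44): print(q,np.array(f([q,0])).round())
"
```

```text
0.104 [[594.0, 119.0], [484.0, 125.0], [386.0, 133.0], [304.0, 143.0], [239.0, 155.0]]
0.114 [[604.0, 14.0], [493.0, 23.0], [394.0, 36.0], [311.0, 50.0], [245.0, 66.0]]
0.4 0.07 [328.0, 37.0]
0.4 0.074 [305.0, 31.0]
0.4 0.078 [281.0, 26.0]
0.4 0.082 [257.0, 20.0]
0.56 0.07 [249.0, 54.0]
0.56 0.074 [222.0, 50.0]
0.56 0.078 [194.0, 46.0]
0.56 0.082 [166.0, 42.0]
0.34 [ 9.  8.  3. -4.]
0.36 [ -6.  -5.  -9. -14.]
0.38 [-20. -19. -21. -24.]
0.4 [-35. -32. -32. -33.]
0.42 [-49. -45. -44. -43.]
0.44 [-63. -58. -55. -51.]
```

```bash
python3 -c "
from h import *
from cell import ctrl
for _ in range(3): ctrl.snapshot('side')
lev(); print(ctrl.read_state()['qd'].round(2)); ctrl.job_done()"
```

```text
t 13.4833 tcp [ 0.597  -0.0811  0.2108] press [-117.    -0.3  210.8] ydir 12.34 z [ 0.021 -0.008 -1.   ] F [ 1.4 -0.2 12.8] op 0.243
grip [-117.    -0.3  210.8] q 0.8037 r 156.5 push 11.9 radial 5.01
[-0.13  0.   -0.03  0.01  0.07 -0.07 -0.02]
the job is handed in; nothing more can be done
```

I pushed the carrier home, brought the lever down to its third click, and handed the job in at 13.5 s with the arm still holding it there. The hand-in gives no verdict, so what follows is only my own checks.

- **Carrier:** I pushed it by the handle until the force reached about 17 N, against the 2 N it needs. The wrist and side pictures then put it at home to within about 2 mm. My first push tilted the gripper, possibly because it touched the press head (about 14 N). I backed off and pushed again with the fingertips leading.
- **Clicks:** With the cross bar gripped, the push jumped at lever angles of about 0.32, 0.48, 0.635 and 0.79 rad. That is first contact with the pawl, then the three notches, and it puts the first tooth at about 0.40 rad.
- **Final hold:** The lever stood still at 0.804 rad, about 0.40 rad beyond the first tooth and in the middle of the allowed band. The arm was holding it with about 12 N. The last wrist picture shows the pawl roller between the third and fourth teeth.
- **Disagreement:** Image fits of the first tooth gave 0.41 to 0.44 rad, against 0.40 by feel. The final angle is inside the band for all of these values.
- **Bystanders:** The tip box, timer and bottle look unmoved in the last pictures. I did not measure any of the bystanders.

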